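# Hold a tube in the drilling jig

### The arm

A 6-joint arm with a two-finger parallel gripper is mounted at the origin on a cart in front of the work surface, level with it; the furniture and walls round the work are solid. World frame = base frame: x ahead of the robot, y to its left, z up, the work surface at z = 0. Lengths are in m, angles in degrees, forces in N, time in s.
With the tool pointing down it reaches from about 0.35 to 0.875 m from the base axis. Payload 4.2 kg.
Tool frame: the origin (TCP) lies midway between the tips of the shut fingers; the grasp point (between the pads) lies 19 mm behind it; z points along the fingers, y is the direction in which the jaws open and shut (so a half turn about z gives the same grasp; the last joint's range is limited). The gripper opens to 87 mm and grips with 3 to 60 N. Pads are 19 mm wide; open, the fingers measure 117 mm over their backs; the gripper's body (75 mm by 190 mm) begins 51 mm behind the grasp point.
Start: joints at [87.754, 22.042, 0.453, 0, -68.411, -14.817], TCP at [0.183, 0.597, 0.223] pointing down, gripper open.
Joint ranges: [-179.83, 179.83], [-69.29, 118.12], [-61.27, 80.66], [-181.25, 117.63], [-171.15, -9.14], [-177.46, 177.46]. Speed limits (degrees/s): [159.86, 159.86, 180, 180, 180, 180].

### API

Orientations are given as a 3x3 rotation matrix whose columns are the frame's x, y, z axes.
In Python, from station import r gives the robot as it stands.
- The arm moves only by the tool servo_tool, never from a script. Its arguments are lists of equal length, an entry for each row: "slide": the shift along the world's x, y, z in units of 60 mm (1.0 is 60 mm), a list of three; "twist": the turn, a rotation vector about the world's x, y, z in units of 6 degrees (1.0 is 6 degrees), a list of three; "gripper": the closure, from 0 (fully open) to 1 (shut). In form: {"slide": [[x, y, z], ...], "twist": [[wx, wy, wz], ...], "gripper": [gripper, ...]}. A call has 1 to 12 rows; each row shifts and turns the commanded pose from where the row before left it; what a row does not reach is not made up. A row lasts 1/8 s, in which the tool goes at most 62.5 mm and 10.7 degrees, less where a joint would pass 70% of its speed; a pose out of reach is approached as far as the arm can. A call is refused whole if a number of a shift passes 1 or a number of a turn 1, either way. A call with a gripper value outside its range is refused whole. The fingers move at their own pace and stop on an object; the grip force is fixed at half the most. Time passes only in rows, so rows that do not move let the fingers close. It gives the time, the measured TCP pose, the force and the opening at its end, in the units of the state.
- r.sense(): the state, without advancing time (a new reading comes with each control period).
- r.capture(name): name is "scene" or "side" or "wrist"; returns a dict with "image" (384x512x3 uint8, blue, green, red), "intrinsics" (3x3 intrinsics, pixels), "k1" (the pictures are not rectified: a ray, as slopes to the right and down, at radius r is drawn at 1 + k1 r^2 times it, then the intrinsics apply), "R" (3x3) and "t" (3): a world point X has camera coordinates R X + t. Camera axes: x right, y down, z forward; pixel columns grow to the right and rows downward; lengths in m; the calibration is good to about 2 mm. A picture is of the moment at which its call begins. There is no depth.
- r.finish_job(): hands the job in, once; it reports no verdict.
The state is a dict: "time_s": time; "joints": joint angles; "joint_velocities": joint speeds; "effort": joint torques, N m; "tcp_pos": TCP position; "ee_rot": TCP orientation; "wrist_force": force on the tool from outside, world axes, zero at the start; "moment": the same for the moment, N m; "gripper_width": opening from 0.0 (shut) to 1.0 (fully open).
Only numpy, scipy, OpenCV 4.12 (cv2) and the standard library are available. Lean on these libraries where they do the work, as an engineer would, in place of code of your own. Each camera call takes 0.05 s, during which the arm holds its last target.

### The job

Get the tube ready for drilling in the plywood jig. First fit the blue stop block fully down over the jig's two pins and let go of it; then lay the aluminium tube on the bed, standing on its narrow side as it does now, along the metal fence with one end butted up against the stop block. Finish while holding it there: with one slanting push keep it pressed firmly, without forcing it, both down onto the bed and against the fence, and do not let go; leave the other things on the table alone.

Things in the scene. Friction and masses are not known exactly. Their poses are not given: they have to be found in the camera images.
- stop_centre (a point): Centre (half-way up) of the loose blue stop block, a 0.18 kg block 70 mm (its x) by 36 mm (its y) by 40 mm high, lying flat on the table. Two holes 11.5 mm wide run right through it from top to bottom, 40 mm apart, at 20 mm either side of the centre along its x. Either way round fits the pins.
- pins_mid (a point): Point on the bed's top face half-way between the jig's two upright steel pins. Pins 20 mm either side of it along its x, each 8 mm thick, 16 mm high, the upper 7 mm tapered to 3 mm. x points square to the fence, y along the fence, away from the tube's place, z up. When seated the stop block's centre is 20 mm above this point, its x along this x, 6 mm from the fence.
- tube_centre (a point): Centre (half-way up) of the loose workpiece, an offcut of bright aluminium rectangular tube: 120 mm long (its y, hollow, open at both ends), 40 mm wide (its x), 50 mm high (its z), wall 3 mm, about 0.2 kg. It stands on the table on a 40 mm wide side. Either way round will do.
- fence_face (a point): Point on the fence's inner face, mid-length, level with the bed's top face. x points through the fence away from the bed, y along it towards the pins' end, z up. The fence is 240 mm long, 16 mm thick and stands only 18 mm above the bed: a finger on the fence side must stay above that. The pins' mid point is at x -41, y +85 mm; the tube's centre in place at x -20, y about +7, z +25 mm.
- bed: The jig's bed, a fixed plywood plate 110 mm (x) by 240 mm (y) by 14 mm thick that cannot shift on the table; origin at the centre of its underside; the fence runs along its +x edge, the pins stand near its +y end.
- fence: The fence, fixed to the bed; its frame is that of the bed. A push of about 18 N towards it together with about 18 N down is firm enough (bed, fence and tube are smooth, friction about 0.25, which takes up a little of each); the jig is rigid.
- tube: The tube; origin at the centre of its underside (25 mm below its centre). Between the parts and the jig stands a fixed toggle clamp up to 85 mm high: carry things well above it (0.15 m or more). A tray heaped with casters stands just beyond the parts on their far side, with room there for a finger but not much more: do not open the fingers wider than needed.
- tape_measure: Yellow pocket tape measure, 34 x 79 x 58 mm, bystander, origin at the centre of its underside.
- marker: Black and white felt marker lying down, 128 mm long, 20 mm thick, bystander.
- wheel_0: Black caster wheel lying flat, 68 mm across, 17 mm high, bystander.
Mind the look-alikes: they are no part of the job. There is more than one size of the part that bears stop_centre; the job needs the smaller.

How it is judged (in metres and radians):
On the way:
1. the stop block is fully down over both pins and released (horizontal distance between stop_centre and pins_mid below 0.0045 m and z of stop_centre in the frame of pins_mid between 0.016 and 0.0235 m and angle between stop_centre's own z axis and vertical below 0.06 rad and angle between the x axis of stop_centre and the x axis of pins_mid, either way round below 0.15 rad and contact force between the fingers and stop_block below 0.2 N), for 0.2 s.
At the end, for the whole second after the job is handed in: Stop block on the bed over both pins (4.5 mm sideways, 3.5 mm high). Tube upright on the bed and at the fence (3.5 mm, 0.05 rad), end within 6 mm of touching the stop block, at rest. Fingers still touch it (3 N) and press it on the fence with over 3 N, on the bed with over 5 N (horizontal distance between stop_centre and pins_mid below 0.0045 m and z of stop_centre in the frame of pins_mid between 0.016 and 0.0235 m and angle between stop_centre's own z axis and vertical below 0.06 rad and angle between the x axis of stop_centre and the x axis of pins_mid, either way round below 0.15 rad and x of tube_centre in the frame of fence_face above -0.0235 m and z of tube_centre in the frame of fence_face between 0.021 and 0.0285 m and angle between tube_centre's own z axis and vertical below 0.05 rad and angle between the y axis of tube_centre and the y axis of fence_face, either way round below 0.05 rad and y of tube_centre in the frame of pins_mid between -0.084 and -0.073 m and contact force between tube and fence above 3 N and contact force between tube and bed above 5 N and contact force between the fingers and tube above 3 N and linear speed of tube below 0.01 m/s); the arm keeps its last pose, push and grip.
It fails at once if a bystander (tape measure, marker or wheel) is shifted by more than 2 cm (distance of any of tape_measure, marker, wheel_0 from where it was at the start of the episode above 0.02 m).
It fails at once if the tube is forced against bed or fence with more than 90 N (contact force between tube and bed above 90 N or contact force between tube and fence above 90 N).
It also fails if it takes over 72 s, if anything falls off the work surface, if the arm or the gripper's body presses on something with over 40 N, if the wrist force passes 120 N, or if a joint passes its speed limit or range.

## Working session

There is one attempt and no reset: what is moved stays moved. The work goes in short steps, Python scripts to look and compute and a tool call to move; the robot and the scene stay as the last step left them, time stands still between calls to the robot, and variables do not carry over. Pictures are saved under pics/ and viewed, and the job is handed in when it is done.

Besides the shell and the picture viewer there is one more tool, called after "Call:" as name(argument=value, ...) on one line, values as JSON. servo_tool: Moves the arm, as the interface text tells. Its arguments: {"type":"object","properties":{"slide":{"type":"array","items":{"type":"array","items":{"type":"number"}}},"twist":{"type":"array","items":{"type":"array","items":{"type":"number"}}},"gripper":{"type":"array","items":{"type":"number"}}},"required":["slide","twist","gripper"]}

```bash
mkdir -p pics; ls
python3 - <<'E'
from station import r
import cv2,pickle
s=r.sense(); print({k:s[k] for k in ['time_s','tcp_pos','ee_rot','wrist_force','gripper_width']})
d={}
for n in ['scene','side','wrist']:
    c=r.capture(n); d[n]=c; cv2.imwrite(f'pics/{n}0.png',c['image']); print(n,c['intrinsics'],c['k1'],c['R'],c['t'])
pickle.dump(d,open('cap0.pkl','wb'))
E
```

```text
pics
{'time_s': 0.0, 'tcp_pos': array([0.18315862, 0.59692885, 0.22145139]), 'ee_rot': array([[ 9.55941383e-01, -2.93557047e-01, -5.77531785e-04],
       [-2.93557607e-01, -9.55939056e-01, -2.11006409e-03],
       [ 6.73389944e-05,  2.18663644e-03, -9.99997607e-01]]), 'wrist_force': array([-0.31743622,  0.02866308,  0.84922037]), 'gripper_width': 1.0004856032160152}
scene [[353.14536212   0.         258.28168977]
 [  0.         353.14536212 195.20522795]
 [  0.           0.           1.        ]] 0.03533632099911441 [[ 0.53282388 -0.84613173 -0.01264157]
 [-0.63244646 -0.38824828 -0.67027961]
 [ 0.56223678  0.3651361  -0.74200097]] [-0.21519545  0.47046762  0.66629207]
side [[363.73235033   0.         253.21008481]
 [  0.         363.73235033 192.46814309]
 [  0.           0.           1.        ]] 0.027122247600086993 [[ 0.98700411 -0.16027732  0.01157888]
 [-0.09525223 -0.64155955 -0.76113623]
 [ 0.12942142  0.75014167 -0.64848868]] [-0.56999727  0.19025693  1.18236237]
wrist [[264.95722348   0.         259.57284079]
 [  0.         264.95722348 195.32499906]
 [  0.           0.           1.        ]] -0.006297349445815097 [[-0.29334338 -0.95600343  0.00266402]
 [-0.91227584  0.28075686  0.29820861]
 [-0.2858364   0.0850472  -0.954497  ]] [ 0.62335723 -0.03688335  0.39191447]
```

View pics/scene0.png

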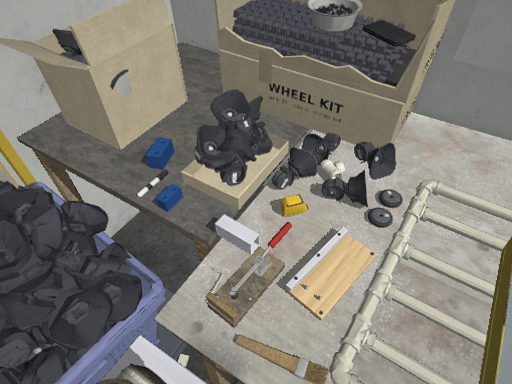

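View pics/side0.png

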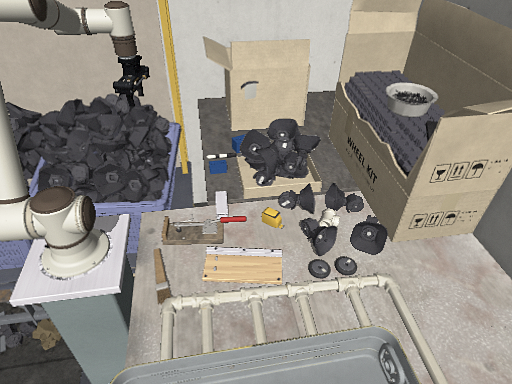

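View pics/wrist0.png

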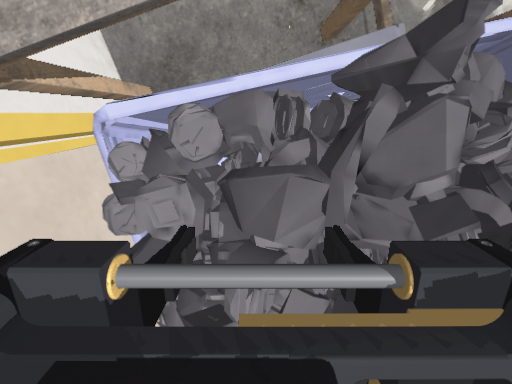

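```bash
cat > h.py <<'E'
import numpy as np,cv2,pickle
def cap(n,save=None):
    from station import r
    c=r.capture(n)
    if save: cv2.imwrite(f'pics/{save}.png',c['image']); pickle.dump(c,open(f'{save}.pkl','wb'))
    return c
def proj(c,X):
    X=np.atleast_2d(X); p=X@np.array(c['R']).T+c['t']; s=p[:,:2]/p[:,2:]; r2=(s**2).sum(1,keepdims=True)
    s=s*(1+c['k1']*r2); K=c['intrinsics']; return s*[K[0,0],K[1,1]]+[K[0,2],K[1,2]]
def ray(c,uv):
    K=c['intrinsics']; d=(np.atleast_2d(uv)-[K[0,2],K[1,2]])/[K[0,0],K[1,1]]; s=d.copy()
    for _ in range(20): s=d/(1+c['k1']*(s**2).sum(1,keepdims=True))
    R=np.array(c['R']); v=np.c_[s,np.ones(len(s))]@R; o=-R.T@c['t']; return o,v
def onz(c,uv,z):
    o,v=ray(c,uv); z=np.broadcast_to(z,len(v)); return o+v*((z-o[2])/v[:,2])[:,None]
def crop(c,x0,y0,w,h,f,name):
    im=cv2.resize(c['image'][y0:y0+h,x0:x0+w],None,fx=f,fy=f,interpolation=cv2.INTER_CUBIC)
    for i in range(0,w,10): cv2.putText(im,str(x0+i),(i*f,8),0,.3,(0,0,255),1) if i%20==0 else None; 
    for j in range(0,h,10): cv2.putText(im,str(y0+j),(0,j*f+4),0,.3,(0,0,255),1) if j%20==0 else None
    cv2.imwrite(f'pics/{name}.png',im)
E
python3 - <<'E'
from h import *
d=pickle.load(open('cap0.pkl','rb'))
crop(d['scene'],130,130,130,130,6*1,'c1') if 0 else crop(d['scene'],135,130,130,95,6,'c1')
crop(d['scene'],200,205,130,95,6,'c2')
crop(d['scene'],275,220,110,100,6,'c3')
crop(d['side'],200,120,110,80,7,'c4')
crop(d['side'],190,230,110,60,7,'c5')
E
```

```text
(no output)
```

View pics/c1.png

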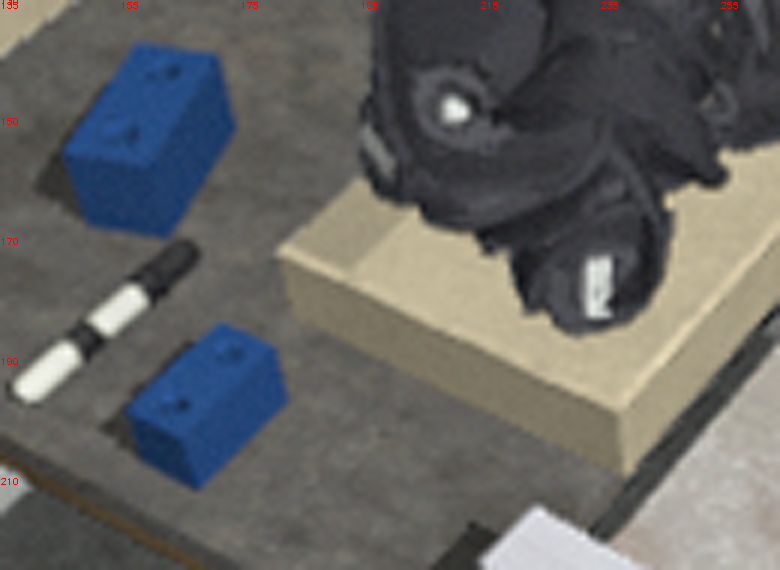

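View pics/c2.png

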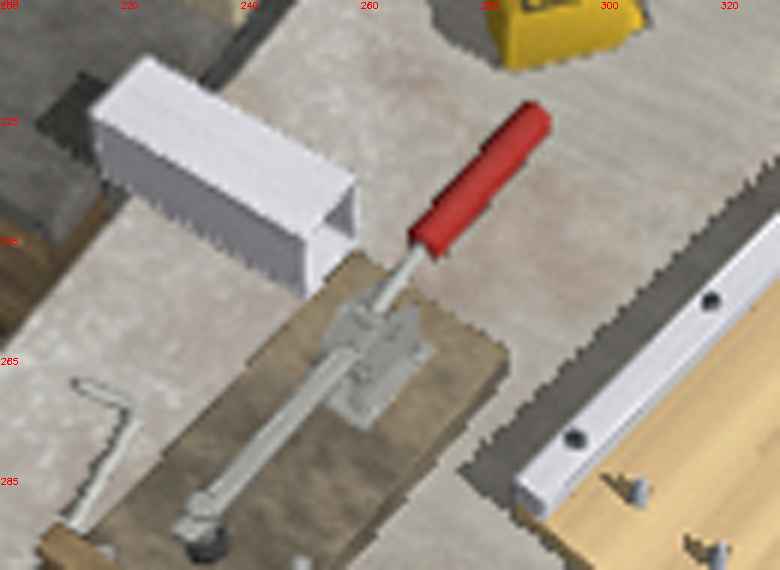

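View pics/c3.png

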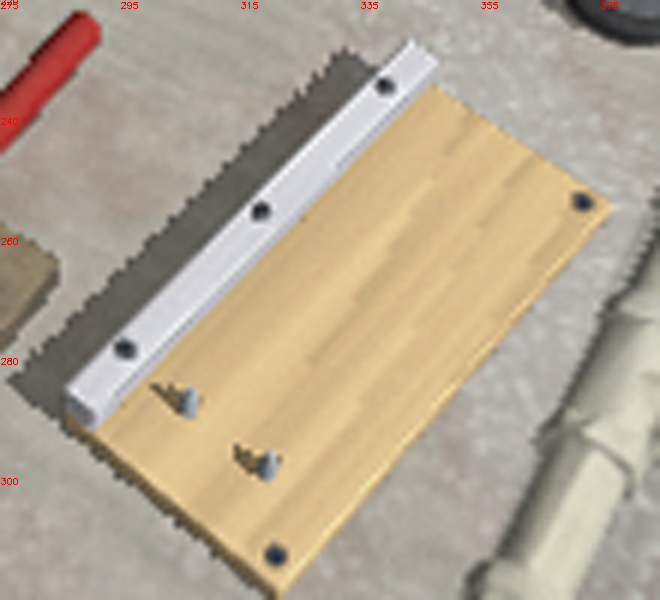

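View pics/c5.png

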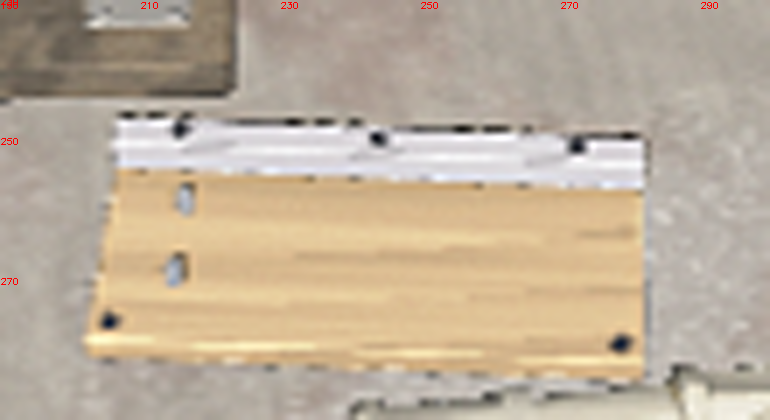

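```bash
cat > fit.py <<'E'
from h import *
from scipy.optimize import least_squares
def T(p,L):  # p x,y,yaw ; L local pts
    c,s=np.cos(p[2]),np.sin(p[2]); L=np.atleast_2d(L)
    return np.c_[p[0]+c*L[:,0]-s*L[:,1],p[1]+s*L[:,0]+c*L[:,1],L[:,2]]
def fit(obs,p0,zfree=False):
    def f(p):
        return np.concatenate([(proj(c,T(p,np.array(L)+([0,0,p[3]] if zfree else [0,0,0])))-np.array(uv)).ravel() for c,L,uv in obs])
    s=least_squares(f,list(p0)+([0] if zfree else []),loss='soft_l1'); return s.x,f(s.x)
E
python3 - <<'E'
from fit import *
d=pickle.load(open('cap0.pkl','rb'));S=d['scene']
def px(l,ox,oy,f=6): return [(ox+x/f-.4,oy+y/f-.4) for x,y in l]
b=px([(130,408),(222,325),(275,348),(188,432)],135,130); print(onz(S,b,.04))
b=px([(68,153),(138,43),(217,55),(150,165)],135,130); print(onz(S,b,.05))
t=px([(92,113),(150,57),(353,183),(305,238)],200,205); print(onz(S,t,.05))
t=px([(305,297)],200,205); print(onz(S,t,.0))
j=px([(412,40),(435,65),(98,428),(68,393)],275,220); print(onz(S,j,.032))
j=px([(432,85),(610,205),(278,597),(75,425)],275,220); print(onz(S,j,.014))
j=px([(188,385),(268,455)],275,220); print(onz(S,j,.030))
E
```

```text
[[0.45521786 0.38319433 0.04      ]
 [0.52114625 0.38280417 0.04      ]
 [0.52287431 0.34956192 0.04      ]
 [0.45829302 0.34863365 0.04      ]]
[[0.56912055 0.53143469 0.05      ]
 [0.65867743 0.56438444 0.05      ]
 [0.67398229 0.51904411 0.05      ]
 [0.58496847 0.4872788  0.05      ]]
[[0.46317402 0.17480416 0.05      ]
 [0.50313644 0.17158319 0.05      ]
 [0.4922031  0.05440367 0.05      ]
 [0.45710143 0.05657142 0.05      ]]
[[0.45844453 0.05917533 0.        ]]
[[ 0.649488   -0.11939017  0.032     ]
 [ 0.64183562 -0.13365387  0.032     ]
 [ 0.40685851 -0.08995778  0.032     ]
 [ 0.41378567 -0.07258113  0.032     ]]
[[ 0.64461314 -0.13435269  0.014     ]
 [ 0.62532626 -0.22443838  0.014     ]
 [ 0.39072896 -0.17756716  0.014     ]
 [ 0.41167463 -0.07790629  0.014     ]]
[[ 0.44325237 -0.11123759  0.03      ]
 [ 0.43296626 -0.15132457  0.03      ]]
```

View pics/c4.png

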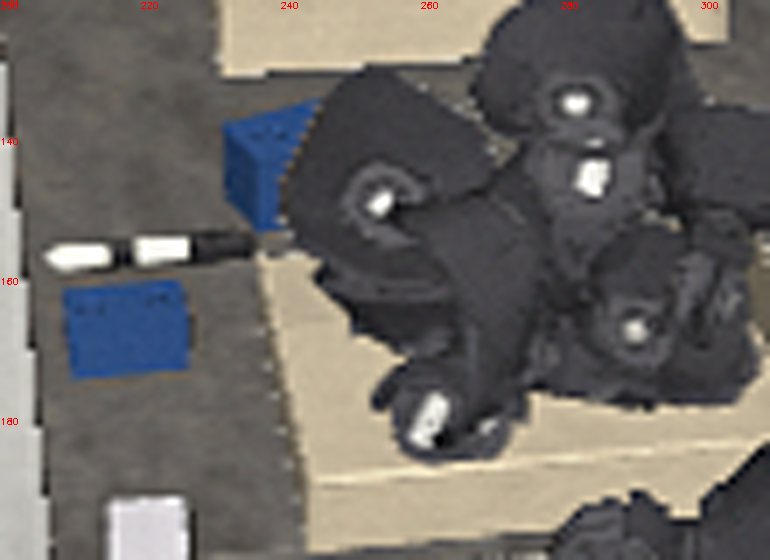

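Run:
```python
from fit import *
np.set_printoptions(precision=4,suppress=True)
d=pickle.load(open('cap0.pkl','rb'));S=d['scene'];W=d['wrist']
from station import r
s=r.sense(); Rt=s['ee_rot']; cam=-W['R'].T@W['t']; print('cam in tool',Rt.T@(cam-s['tcp_pos']), Rt.T@W['R'].T)
def px(l,ox,oy,f=6): return [(ox+x/f-.4,oy+y/f-.4) for x,y in l]
print('marker',onz(S,px([(25,390),(190,255)],135,130),.01))
for z in(.03,.04): print('tray top',onz(S,px([(280,250),(625,405),(362,180)],135,130),z))
print('tray bot',onz(S,px([(290,310),(628,472)],135,130),0))
print('casters', onz(S,px([(365,150),(510,290),(560,330),(665,280)],135,130),.06))
print('clamp',onz(S,px([(530,105),(430,245)],200,205),.05),onz(S,px([(370,255),(508,355)],200,205),.02))
print('tape',onz(S,[(283,205),(292,216),(307,210)],[.02,0.0,.0]))
```

```text
cam in tool [ 0.0816  0.0004 -0.1617] [[ 0.0002 -0.9545 -0.2983]
 [ 1.     -0.0001  0.001 ]
 [-0.001  -0.2983  0.9545]]
marker [[0.4528 0.4617 0.01  ]
 [0.5709 0.4573 0.01  ]]
tray top [[0.5852 0.4018 0.03  ]
 [0.5898 0.1848 0.03  ]
 [0.6507 0.3997 0.03  ]]
tray top [[0.5782 0.3935 0.04  ]
 [0.5827 0.1793 0.04  ]
 [0.6428 0.3914 0.04  ]]
tray bot [[0.5738 0.392  0.    ]
 [0.575  0.1748 0.    ]]
casters [[0.6464 0.3885 0.06  ]
 [0.602  0.2604 0.06  ]
 [0.5925 0.2231 0.06  ]
 [0.6482 0.1985 0.06  ]]
clamp [[0.5703 0.0095 0.05  ]
 [0.4821 0.0093 0.05  ]] [[ 0.4813  0.0391  0.02  ]
 [ 0.4693 -0.0374  0.02  ]]
tape [[0.6391 0.0623 0.02  ]
 [0.6314 0.027  0.    ]
 [0.6746 0.0001 0.    ]]
```

Call:
servo_tool(slide=[[0.64,-0.48,-0.17],[0.64,-0.48,-0.17],[0.64,-0.48,-0.17],[0.64,-0.48,-0.17],[0.64,-0.48,-0.17],[0.64,-0.48,-0.17],[0.64,-0.48,-0.17],[0.64,-0.48,-0.17],[0,0,0],[0,0,0]], twist=[[0,0,0.355],[0,0,0.355],[0,0,0.355],[0,0,0.355],[0,0,0.355],[0,0,0.355],[0,0,0.355],[0,0,0.355],[0,0,0],[0,0,0]], gripper=[0.4,0.4,0.4,0.4,0.4,0.4,0.4,0.4,0.4,0.4])

```text
time_s: 1.4
tcp_pos: [0.4904, 0.367, 0.1407]
ee_rot: [[1.0, -0.001, -0.0], [-0.001, -1.0, -0.0], [-0.0, 0.0, -1.0]]
wrist_force: [-0.6, -0.2, 0.8]
gripper_width: 0.604
```

Run:
```python
from h import *
c=cap('wrist','w1'); c=cap('scene','s1')
from station import r
s=r.sense(); print(s['time_s'],s['tcp_pos'],s['ee_rot'],s['joints'])
```

```text
1.5 [0.48996997 0.3678296  0.14121786] [[ 9.99999667e-01  7.77712397e-04  2.48124061e-04]
 [ 7.77618754e-04 -9.99999626e-01  3.77280305e-04]
 [ 2.48417384e-04 -3.77087233e-04 -9.99999898e-01]] [ 5.20141118e+01  2.46326649e+01 -7.83105019e+00 -2.48896062e-03
 -5.75104978e+01  3.80317816e+01]
```

View pics/w1.png

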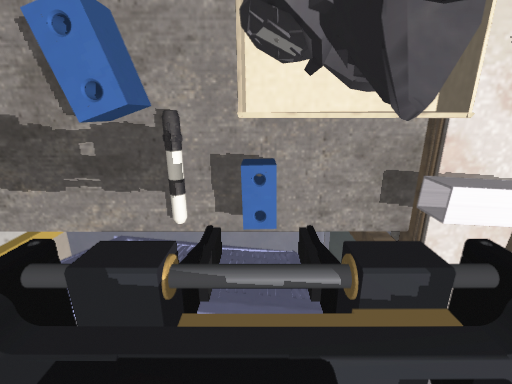

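Run:
```python
from h import *
c=pickle.load(open('w1.pkl','rb')); crop(c,220,145,80,95,8,'c6')
```

```text
(no output)
```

View pics/c6.png

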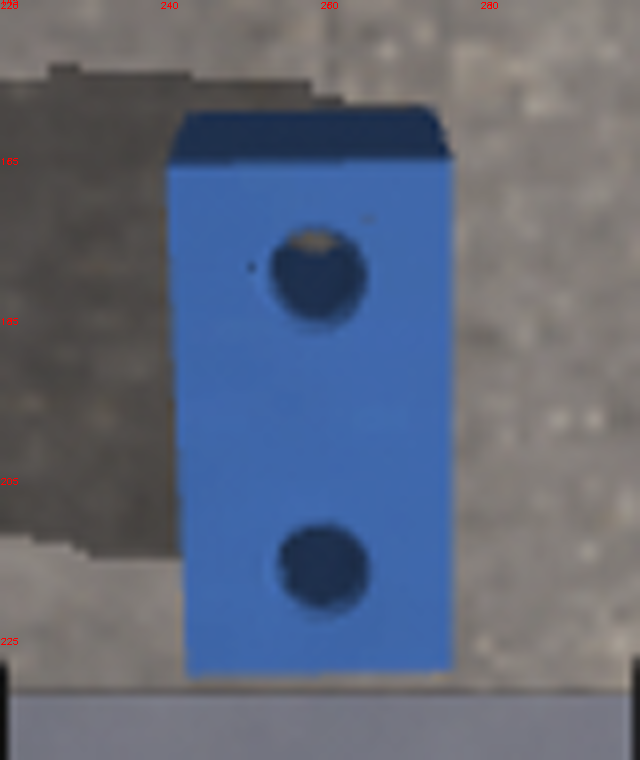

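Run:
```python
from fit import *
np.set_printoptions(precision=4,suppress=True)
c=pickle.load(open('w1.pkl','rb'))
px=lambda l:[(220+x/8-.45,145+y/8-.45) for x,y in l]
print(onz(c,px([(168,165),(452,158),(453,668),(187,677),(319,278),(323,567)]),.04))
L=[[.035,.018,.04],[.035,-.018,.04],[-.035,-.018,.04],[-.035,.018,.04],[.02,0,.04],[-.02,0,.04]]
for zf in (0,1):
  x,e=fit([(c,L,px([(168,165),(452,158),(453,668),(187,677),(319,278),(323,567)]))],[.49,.366,0],zf); print(x,np.degrees(x[2]),e)
```

```text
[[0.5216 0.3856 0.04  ]
 [0.5224 0.3501 0.04  ]
 [0.4528 0.3487 0.04  ]
 [0.4515 0.3846 0.04  ]
 [0.507  0.3667 0.04  ]
 [0.4675 0.3662 0.04  ]]
[0.4871 0.367  0.0189] 1.0849209332199914 [-0.0301 -0.1916  0.3917 -0.0265  0.3153  0.2981  0.2671 -0.2087 -0.6409
 -0.1169 -0.3637  0.3138]
[ 0.4867  0.367   0.019  -0.0012] 1.0893828511987047 [ 0.0527 -0.059   0.3046  0.1068  0.2394  0.1408  0.3372 -0.3662 -0.6432
 -0.0538 -0.3665  0.2114]
```

Call:
servo_tool(slide=[[-0.05,-0.01,-0.42],[0,0,-0.42],[0,0,-0.42],[0,0,-0.42],[0,0,-0.43],[0,0,0],[0,0,0],[0,0,0],[0,0,0],[0,0,0]], twist=[[0,0,0.17],[0,0,0],[0,0,0],[0,0,0],[0,0,0],[0,0,0],[0,0,0],[0,0,0],[0,0,0],[0,0,0]], gripper=[0.4,0.4,0.4,0.4,0.4,0.4,1,1,1,1])

```text
time_s: 2.75
tcp_pos: [0.488, 0.3674, 0.0158]
ee_rot: [[1.0, 0.018, 0.002], [0.018, -1.0, 0.002], [0.002, -0.002, -1.0]]
wrist_force: [-1.7, 0.8, 6.4]
gripper_width: 0.41
```

Call:
servo_tool(slide=[[0,0,0.4],[0,0,0.9],[0,0,0.9],[0,0,0.9],[-0.03,-0.38,0],[-0.03,-0.38,0],[-0.03,-0.38,0],[-0.03,-0.38,0],[-0.03,-0.38,0],[-0.03,-0.38,0],[-0.03,-0.38,0],[-0.03,-0.38,0]], twist=[[0,0,0],[0,0,0],[0,0,0],[0,0,0],[0,0,-0.94],[0,0,-0.94],[0,0,-0.94],[0,0,-0.94],[0,0,-0.94],[0,0,-0.94],[0,0,-0.94],[0,0,-0.94]], gripper=[1,1,1,1,1,1,1,1,1,1,1,1])

```text
time_s: 4.25
tcp_pos: [0.4724, 0.1828, 0.1996]
ee_rot: [[0.715, -0.699, -0.002], [-0.699, -0.715, -0.001], [-0.001, 0.002, -1.0]]
wrist_force: [0.8, 0.1, -2.2]
gripper_width: 0.412
```

Call:
servo_tool(slide=[[-0.03,-0.38,0],[-0.03,-0.38,0],[-0.03,-0.38,0],[-0.03,-0.38,0],[-0.03,-0.38,0],[-0.03,-0.38,0],[-0.03,-0.38,0],[-0.03,-0.38,0],[-0.03,-0.38,0],[-0.03,-0.38,0],[0,0,0],[0,0,0]], twist=[[0,0,-0.94],[0,0,-0.94],[0,0,-0.94],[0,0,-0.94],[0,0,-0.94],[0,0,-0.94],[0,0,-0.94],[0,0,-0.94],[0,0,-0.94],[0,0,-0.94],[0,0,0],[0,0,0]], gripper=[1,1,1,1,1,1,1,1,1,1,1,1])

```text
time_s: 5.75
tcp_pos: [0.4549, -0.0438, 0.2001]
ee_rot: [[-0.182, -0.983, -0.001], [-0.983, 0.182, 0.0], [-0.0, 0.001, -1.0]]
wrist_force: [0.5, 0.4, -1.6]
gripper_width: 0.411
```

Run:
```python
from h import *
c=cap('wrist','w2')
from station import r
s=r.sense(); print(s['time_s'],s['tcp_pos'],s['ee_rot'],s['joints'],s['wrist_force'],s['gripper_width'])
```

```text
5.8 [ 0.45501245 -0.04357143  0.20016363] [[-1.81678043e-01 -9.83358018e-01 -3.11269606e-04]
 [-9.83358062e-01  1.81677999e-01  1.65878809e-04]
 [-1.06567418e-04  3.36226014e-04 -9.99999938e-01]] [ 1.49830844e+01  6.65877728e+00 -2.39904150e+01 -1.60288965e-02
 -5.93655796e+01 -2.54424304e+01] [ 0.73428915 -0.67859208 -1.70253695] 0.41384890498364746
```

View pics/w2.png

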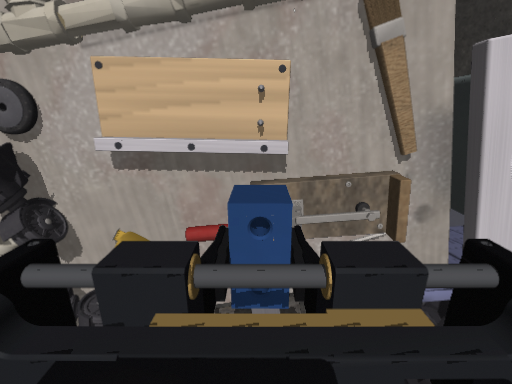

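Run:
```python
from h import *
c=pickle.load(open('w2.pkl','rb')); crop(c,85,45,110,115,5,'c7');crop(c,185,45,120,115,6,'c8')
crop(c,215,175,90,80,8,'c9')
```

```text
(no output)
```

View pics/c7.png

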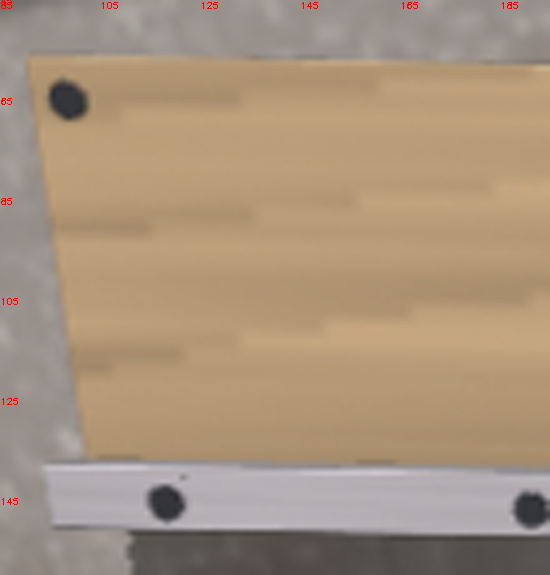

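View pics/c8.png

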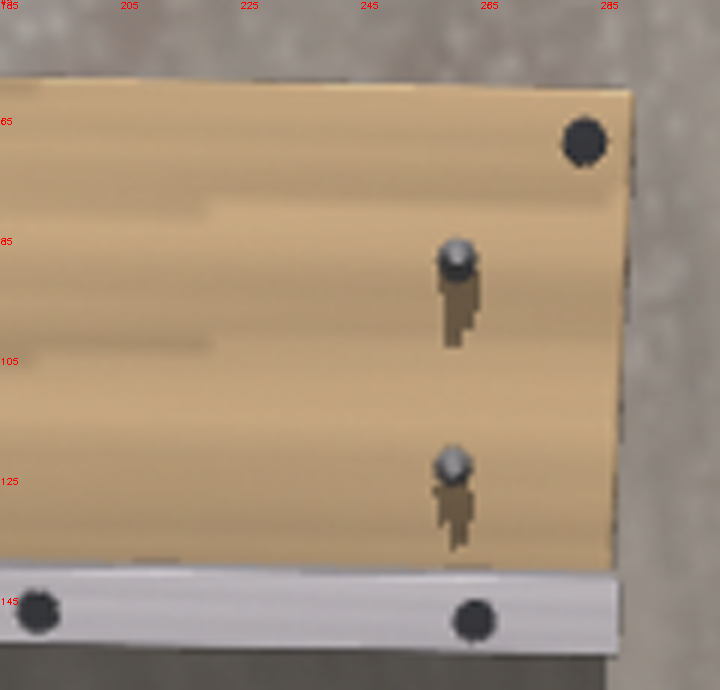

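View pics/c9.png

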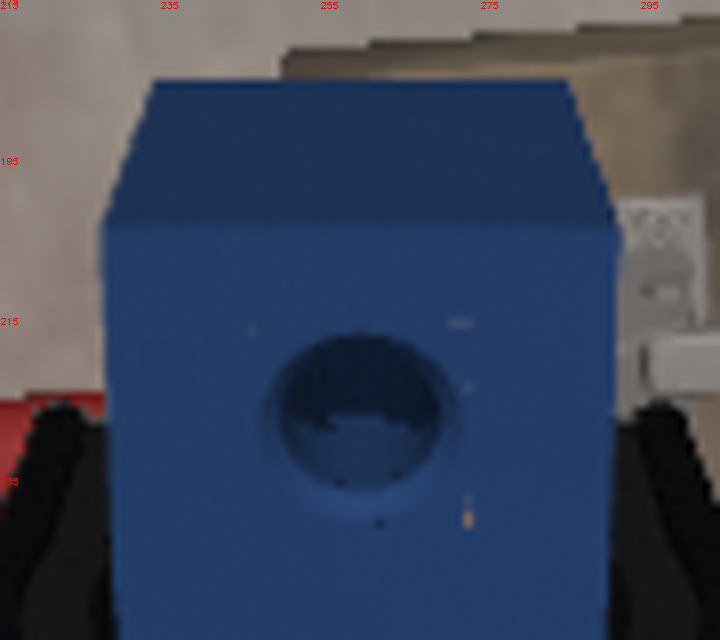

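Run:
```python
from fit import *
np.set_printoptions(precision=4,suppress=True)
c=pickle.load(open('w2.pkl','rb')); W0=pickle.load(open('cap0.pkl','rb')); S=W0['scene']
a=lambda l:[(85+x/5-.4,45+y/5-.4) for x,y in l]
b=lambda l:[(185+x/6-.42,45+y/6-.42) for x,y in l]
uv=a([(28,58),(45,465),(53,527)])+b([(632,91),(618,573),(618,655),(457,260),(453,465)])
L=np.array([[-55,-120,14],[39,-120,32],[55,-120,32],[-55,120,14],[39,120,32],[55,120,32],[-22,85,22],[18,85,22]])/1e3
p0=[.52,-.15,np.radians(79.5)]
for zf in(0,1):
  x,e=fit([(c,L,uv)],p0,zf); print(x,np.degrees(x[2]),e.reshape(-1,2).round(2).tolist())
  print('pins',T(x,[[-.002,.085,.014]]),'fence',T(x,[[.039,0,.014]]),'tube',T(x,[[.019,.007,.039]]))
print('pins direct',onz(c,uv[-2:],.022).tolist())
# scene cross-check
q=lambda l:[(275+x/6-.42,220+y/6-.42) for x,y in l]
u2=q([(610,205),(435,65),(412,40),(278,597),(98,428),(68,393),(186,405),(267,465)])
L2=L.copy()
x2,e2=fit([(S,L2,u2)],p0); print('scene',x2,np.degrees(x2[2]),e2.reshape(-1,2).round(2).tolist(),T(x2,[[-.002,.085,.014]]))
# held block
k=lambda l:[(215+x/8-.44,175+y/8-.44) for x,y in l]
top=k([(103,228),(617,228)]);bot=k([(155,82),(568,80)])
from station import r
s=r.sense();Rt=s['ee_rot'];p=s['tcp_pos']
for z0 in (.0258,):
  for u,z in((top,p[2]+z0),(bot,p[2]+z0-.04)): print('blk in tool',((onz(c,u,z)-p)@Rt).tolist())
```

```text
[ 0.5199 -0.1481  1.3715] 78.58222008835996 [[-1.82, -0.54], [-1.01, 0.17], [-0.43, 0.89], [0.88, -0.77], [0.97, 0.79], [0.35, 0.18], [0.1, -0.24], [0.2, 0.29]]
pins [[ 0.4362 -0.1332  0.014 ]] fence [[ 0.5276 -0.1098  0.014 ]] tube [[ 0.5168 -0.1281  0.039 ]]
[ 0.5204 -0.1483  1.3703 -0.0033] 78.51244841711743 [[-0.48, -0.22], [0.16, -0.3], [0.69, 0.31], [0.24, -0.21], [0.28, 0.53], [-0.34, -0.2], [-0.27, -0.01], [-0.19, 0.17]]
pins [[ 0.4367 -0.1333  0.014 ]] fence [[ 0.5281 -0.1101  0.014 ]] tube [[ 0.5173 -0.1283  0.039 ]]
pins direct [[0.43242385386079607, -0.1525669507637715, 0.02200000000000002], [0.44035152463188526, -0.11397757850614973, 0.02200000000000002]]
scene [ 0.5192 -0.1488  1.3762] 78.85189161436323 [[0.7, 0.01], [0.42, -0.65], [-0.74, 0.28], [0.82, 0.43], [-0.54, -1.24], [-0.69, 0.37], [14.04, 10.94], [-12.91, -9.74]] [[ 0.4354 -0.1343  0.014 ]]
blk in tool [[0.03617090056942176, -0.01655057056788501, -0.02580942097723712], [0.03615427705082548, 0.018298221720637838, -0.025797702134465157]]
blk in tool [[0.03566021547020452, -0.016725466476113473, 0.014190577128691935], [0.03582254071711162, 0.01874022599220837, 0.01420248431925618]]
```

Call:
servo_tool(slide=[[-0.06,-0.3,0],[-0.06,-0.3,0],[-0.06,-0.3,0],[-0.06,-0.3,-0.3],[-0.06,-0.285,-0.5],[0,0,-0.5],[0,0,-0.5],[0,0,-0.5],[0,0,0],[0,0,0]], twist=[[0,0,-0.05],[0,0,-0.05],[0,0,-0.05],[0,0,0],[0,0,0],[0,0,0],[0,0,0],[0,0,0],[0,0,0],[0,0,0]], gripper=[1,1,1,1,1,1,1,1,1,1])

```text
time_s: 7.05
tcp_pos: [0.4383, -0.1327, 0.0633]
ee_rot: [[-0.197, -0.98, 0.002], [-0.98, 0.197, -0.0], [-0.0, -0.002, -1.0]]
wrist_force: [0.7, 0.8, -1.0]
gripper_width: 0.41
```

Run:
```python
from h import *
c=cap('wrist','w3');d=cap('side','d3');e=cap('scene','s3')
crop(d,180,215,120,80,6,'d3c');crop(e,270,215,120,100,6,'s3c')
from station import r
s=r.sense(); print(s['time_s'],s['tcp_pos'],s['ee_rot'],s['wrist_force'],s['gripper_width'])
```

```text
7.2 [ 0.43821167 -0.13286571  0.06362489] [[-1.97508533e-01 -9.80296821e-01  2.91918218e-03]
 [-9.80300984e-01  1.97509446e-01  2.48544709e-05]
 [-6.00930812e-04 -2.85676819e-03 -9.99995739e-01]] [ 0.48374745  0.6001369  -1.51454769] 0.4118113277244507
```

View pics/w3.png

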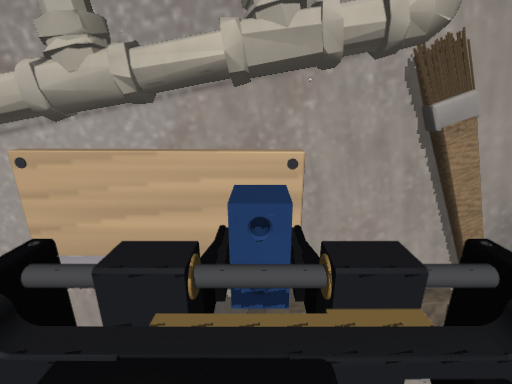

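View pics/d3c.png

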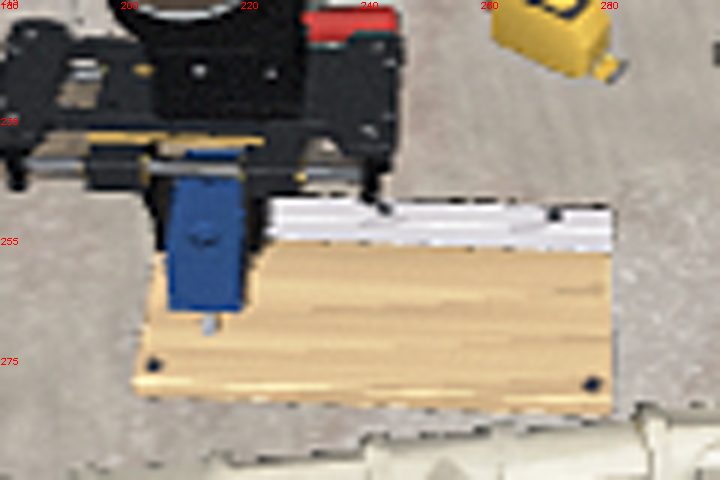

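View pics/s3c.png

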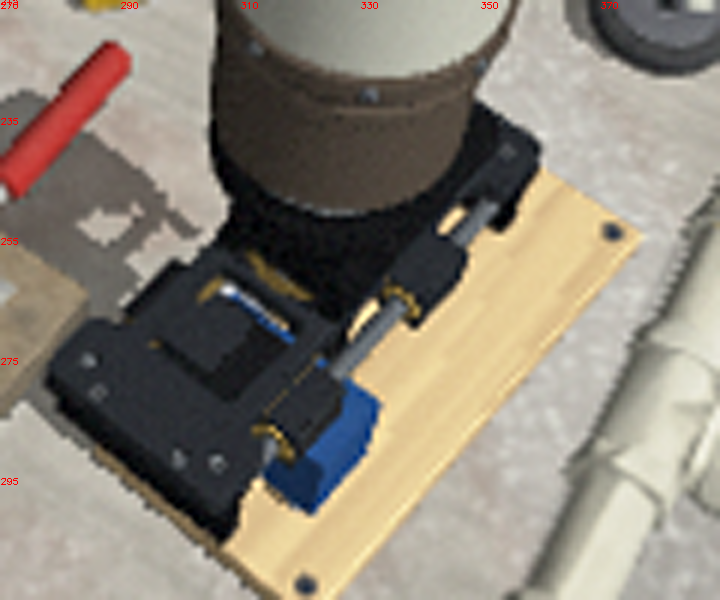

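Run:
```python
from fit import *
np.set_printoptions(precision=4,suppress=True)
d=pickle.load(open('d3.pkl','rb'));D0=pickle.load(open('cap0.pkl','rb'))['side']
q=lambda l:[(180+x/6-.42,215+y/6-.42) for x,y in l]
B=onz(d,q([(169,308),(243,311)]),.0494);print('block bottom front mid',B, B.mean(0))
print('top front',onz(d,q([(176,180),(244,183)]),.0894))
print('pin outer, z .02',onz(d,q([(209,324)]),.020))
# pins in initial side view crop c5 scale 7 ofs(190,230)
u=[(190+x/7-.43,230+y/7-.43) for x,y in[(186,198),(177,268)]]
print(onz(D0,u,.022),onz(D0,u,.022).mean(0))
b=[(190+x/7-.43,230+y/7-.43) for x,y in[(118,170),(642,188),(642,380),(85,355)]]
x,e=fit([(D0,np.array([[39,120,14],[39,-120,14],[-55,-120,14],[-55,120,14]])/1e3,b)],[.52,-.148,1.37]);print(x,np.degrees(x[2]),e,T(x,[[-.002,.085,.014]]))
```

```text
block bottom front mid [[ 0.4137 -0.1633  0.0494]
 [ 0.4496 -0.1707  0.0494]] [ 0.4316 -0.167   0.0494]
top front [[ 0.423  -0.116   0.0894]
 [ 0.4564 -0.1231  0.0894]]
pin outer, z .02 [[ 0.4326 -0.1531  0.02  ]]
[[ 0.4412 -0.114   0.022 ]
 [ 0.4341 -0.1521  0.022 ]] [ 0.4377 -0.1331  0.022 ]
[ 0.5199 -0.1525  1.3628] 78.08059622160803 [-0.4248  0.8042  0.1885  1.5671  0.5917 -0.9557 -0.3374 -1.088 ] [[ 0.4363 -0.1369  0.014 ]]
```

Call:
servo_tool(slide=[[0,0,-0.1],[0,0,-0.1],[0,0,-0.1],[0,0,-0.08],[0,0,-0.05],[0,0,0]], twist=[[0,0,0],[0,0,0],[0,0,0],[0,0,0],[0,0,0],[0,0,0]], gripper=[1,1,1,1,1,1])

```text
time_s: 7.95
tcp_pos: [0.437, -0.1331, 0.0363]
ee_rot: [[-0.198, -0.98, -0.001], [-0.98, 0.198, -0.0], [0.0, 0.001, -1.0]]
wrist_force: [0.3, 1.0, -2.0]
gripper_width: 0.413
```

Call:
servo_tool(slide=[[0,0,-0.05],[0,0,-0.04],[0,0,-0.03],[0,0,-0.02],[0,0,0]], twist=[[0,0,0],[0,0,0],[0,0,0],[0,0,0],[0,0,0]], gripper=[1,1,1,1,1])

```text
time_s: 8.57
tcp_pos: [0.4371, -0.133, 0.0298]
ee_rot: [[-0.197, -0.98, 0.0], [-0.98, 0.197, -0.0], [0.0, -0.0, -1.0]]
wrist_force: [-4.7, 3.8, 14.1]
gripper_width: 0.407
```

Call:
servo_tool(slide=[[0,0,0],[0,0,0],[0,0,0],[0,0,0],[0,0,0.5],[0,0,0.9],[0,0,0.9],[0,0,0.9],[0,0,0],[0,0,0]], twist=[[0,0,0],[0,0,0],[0,0,0],[0,0,0],[0,0,0],[0,0,0],[0,0,0],[0,0,0],[0,0,0],[0,0,0]], gripper=[0.35,0.35,0.35,0.35,0.35,0.35,0.35,0.35,0.35,0.35])

```text
time_s: 9.82
tcp_pos: [0.4365, -0.1329, 0.2196]
ee_rot: [[-0.198, -0.98, -0.001], [-0.98, 0.198, 0.001], [-0.0, 0.001, -1.0]]
wrist_force: [-0.3, -0.3, -1.0]
gripper_width: 0.652
```

Run:
```python
from h import *
c=cap('wrist','w4');d=cap('side','d4')
crop(d,180,215,120,80,6,'d4c')
from station import r
s=r.sense(); print(s['time_s'],s['tcp_pos'],s['ee_rot'],s['wrist_force'],s['gripper_width'])
```

```text
9.925 [ 0.43612551 -0.13299366  0.21860943] [[-1.98341329e-01 -9.80127059e-01 -3.41532947e-03]
 [-9.80132887e-01  1.98341847e-01  1.89824825e-04]
 [ 4.91350309e-04  3.38512684e-03 -9.99994150e-01]] [-0.37236391  0.26228464 -0.36278788] 0.6482713638316814
```

View pics/w4.png

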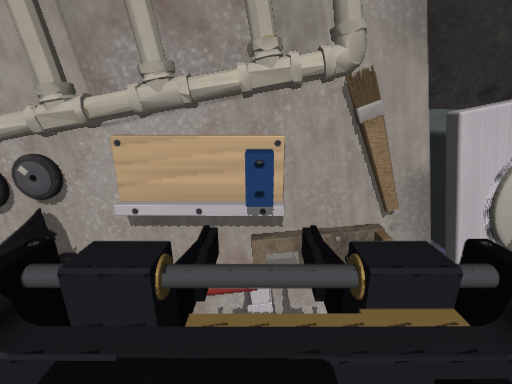

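View pics/d4c.png

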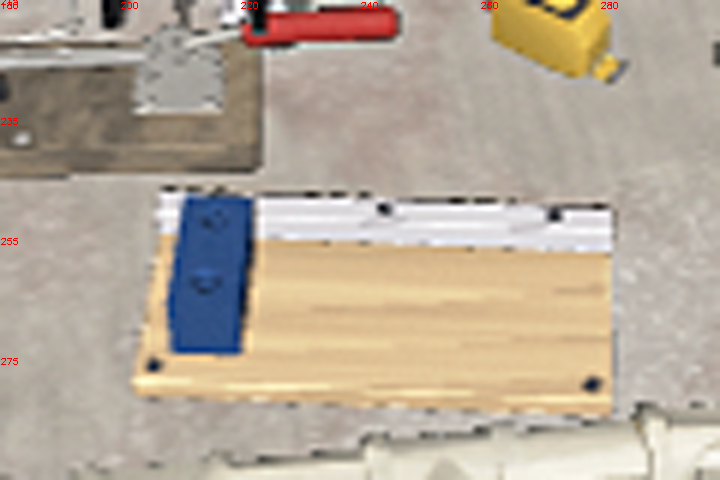

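Call:
servo_tool(slide=[[0.09,0.515,0],[0.09,0.515,0],[0.09,0.515,0],[0.09,0.515,0],[0.09,0.515,0],[0.09,0.515,0],[0.09,0.515,-0.3],[0.09,0.515,-0.4],[0,0,-0.4],[0,0,0],[0,0,0]], twist=[[0,0,0.15],[0,0,0.15],[0,0,0.15],[0,0,0.15],[0,0,0.15],[0,0,0.15],[0,0,0.15],[0,0,0.15],[0,0,0],[0,0,0],[0,0,0]], gripper=[0.35,0.35,0.35,0.35,0.35,0.35,0.35,0.35,0.35,0.35,0.35])

```text
time_s: 11.3
tcp_pos: [0.4806, 0.1139, 0.1543]
ee_rot: [[-0.074, -0.997, -0.0], [-0.997, 0.074, -0.001], [0.001, 0.0, -1.0]]
wrist_force: [-0.4, -0.2, -0.4]
gripper_width: 0.65
```

Run:
```python
from h import *
c=cap('wrist','w5')
crop(c,190,110,150,110,5,'w5c')
from station import r
s=r.sense(); print(s['time_s'],s['tcp_pos'],s['ee_rot'],s['wrist_force'],s['gripper_width'])
```

```text
11.35 [0.48084274 0.11404259 0.1547481 ] [[-7.38612398e-02 -9.97268081e-01  9.44523819e-04]
 [-9.97268510e-01  7.38613868e-02  1.21629476e-04]
 [-1.91061033e-04 -9.32960158e-04 -9.99999547e-01]] [ 0.15366376  0.75640491 -0.22591571] 0.6496310646756599
```

View pics/w5.png

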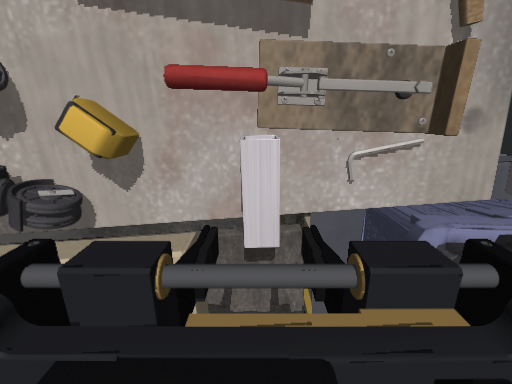

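View pics/w5c.png

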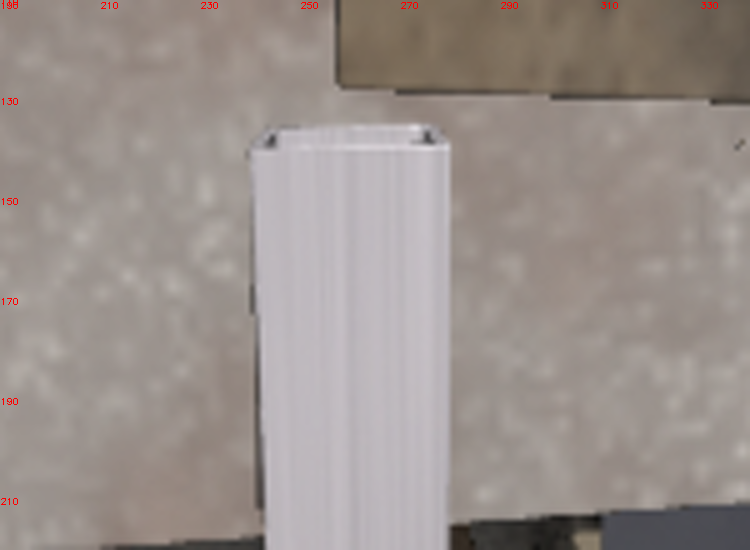

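Run:
```python
from fit import *
np.set_printoptions(precision=4,suppress=True)
c=pickle.load(open('w5.pkl','rb'))
crop(c,230,200,70,55,10,'w5d')
u=[(190+x/5-.4,110+y/5-.4) for x,y in [(252,150),(450,149),(266,548),(449,548)]]
print(onz(c,u,.05))
```

```text
[[0.4949 0.0555 0.05  ]
 [0.4558 0.0581 0.05  ]
 [0.4999 0.14   0.05  ]
 [0.4604 0.1429 0.05  ]]
```

View pics/w5d.png

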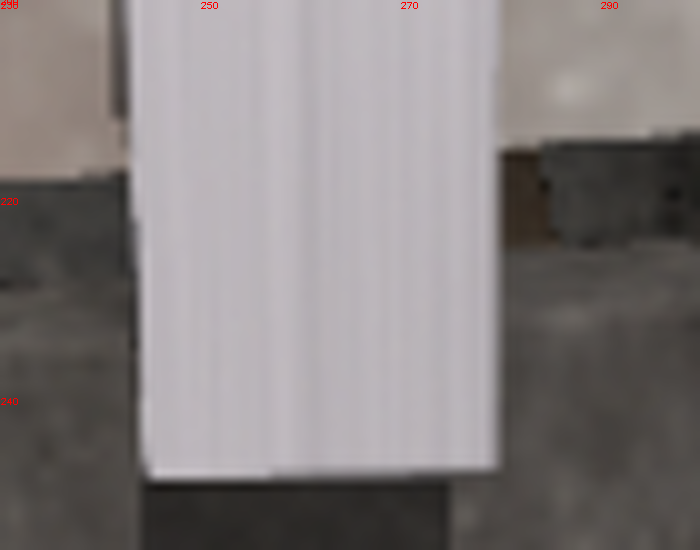

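Run:
```python
from fit import *
np.set_printoptions(precision=4,suppress=True)
c=pickle.load(open('w5.pkl','rb'))
u=[(190+x/5-.4,110+y/5-.4) for x,y in [(252,150),(450,149)]]+[(230+x/10-.45,200+y/10-.45) for x,y in [(148,478),(498,470)]]
print(onz(c,u,.05))
L=np.array([[20,-60,50],[-20,-60,50],[20,60,50],[-20,60,50]])/1e3
x,e=fit([(c,L,u)],[.478,.114,-.07]);print(x,np.degrees(x[2]),e.round(2))
```

```text
[[0.4949 0.0555 0.05  ]
 [0.4558 0.0581 0.05  ]
 [0.5013 0.174  0.05  ]
 [0.4621 0.1759 0.05  ]]
[ 0.4786  0.1161 -0.0544] -3.1150148109485216 [-0.44 -0.32  0.48 -0.91 -0.35  0.77  0.31  0.96]
```

Call:
servo_tool(slide=[[-0.04,0.035,-0.3],[0,0,-0.43],[0,0,-0.43],[0,0,-0.4],[0,0,-0.35],[0,0,-0.24],[0,0,0],[0,0,0],[0,0,0],[0,0,0],[0,0,0]], twist=[[0,0,0.175],[0,0,0],[0,0,0],[0,0,0],[0,0,0],[0,0,0],[0,0,0],[0,0,0],[0,0,0],[0,0,0],[0,0,0]], gripper=[0.35,0.35,0.35,0.35,0.35,0.35,0.35,1,1,1,1])

```text
time_s: 12.72
tcp_pos: [0.4786, 0.1166, 0.0259]
ee_rot: [[-0.055, -0.998, 0.002], [-0.998, 0.055, 0.001], [-0.001, -0.002, -1.0]]
wrist_force: [-1.1, 0.8, 4.6]
gripper_width: 0.458
```

Call:
servo_tool(slide=[[0,0,0.4],[0,0,0.9],[0,0,0.9],[0,0,0.9],[0,-0.28,0],[0.05,-0.28,0],[0.05,-0.28,0],[0.05,-0.28,0],[0.05,-0.28,0],[0.05,-0.28,0],[0.05,-0.28,0],[0.05,-0.28,0]], twist=[[0,0,0],[0,0,0],[0,0,0],[0,0,0],[0,0,0.91],[0,0,0.91],[0,0,0.91],[0,0,0.91],[0,0,0.91],[0,0,0.91],[0,0,0.91],[0,0,0.91]], gripper=[1,1,1,1,1,1,1,1,1,1,1,1])

```text
time_s: 14.22
tcp_pos: [0.4981, -0.0187, 0.2102]
ee_rot: [[0.652, -0.759, -0.002], [-0.759, -0.652, 0.0], [-0.002, 0.002, -1.0]]
wrist_force: [0.5, 0.4, -1.7]
gripper_width: 0.458
```

Call:
servo_tool(slide=[[0.05,-0.28,0],[0.05,-0.28,0],[0.05,-0.28,0],[0.05,-0.28,0],[0.05,-0.28,0],[0.05,-0.28,0],[0.05,-0.28,0],[0,0,0],[0,0,0]], twist=[[0,0,0.91],[0,0,0.91],[0,0,0.91],[0,0,0.91],[0,0,0.91],[0,0,0.91],[0,0,0.9],[0,0,0],[0,0,0]], gripper=[1,1,1,1,1,1,1,1,1])

```text
time_s: 15.35
tcp_pos: [0.5194, -0.1354, 0.2106]
ee_rot: [[0.98, -0.198, -0.001], [-0.198, -0.98, 0.0], [-0.001, -0.0, -1.0]]
wrist_force: [-0.4, 0.1, -2.6]
gripper_width: 0.46
```

Run:
```python
from h import *
c=cap('wrist','w6')
from station import r
s=r.sense(); print(s['time_s'],s['tcp_pos'],s['ee_rot'],s['wrist_force'],s['gripper_width'],s['joints'])
```

```text
15.4 [ 0.51954117 -0.13523426  0.2107629 ] [[ 9.80385974e-01 -1.97085104e-01 -8.96990685e-04]
 [-1.97084826e-01 -9.80386363e-01  3.89161461e-04]
 [-9.56095362e-04 -2.04745185e-04 -9.99999522e-01]] [ 0.22020166 -0.4221497  -2.12715725] 0.45713492388301874 [ 2.71229257e+00  1.40316761e+01 -1.29466172e+01 -2.77085939e-02
 -6.30719905e+01  7.59337167e+01]
```

View pics/w6.png

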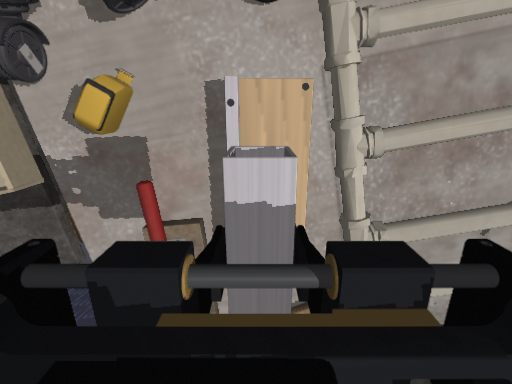

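Call:
servo_tool(slide=[[0.035,0,-0.3],[0,0,-0.5],[0,0,-0.5],[0,0,-0.5],[0,0,-0.4],[0,0,-0.2],[0,0,-0.15],[0,0,-0.1],[0,0,0]], twist=[[0,0,0],[0,0,0],[0,0,0],[0,0,0],[0,0,0],[0,0,0],[0,0,0],[0,0,0],[0,0,0]], gripper=[1,1,1,1,1,1,1,1,1])

```text
time_s: 16.52
tcp_pos: [0.5222, -0.1357, 0.0523]
ee_rot: [[0.981, -0.196, 0.0], [-0.196, -0.981, -0.0], [0.0, -0.0, -1.0]]
wrist_force: [0.1, 0.4, -1.9]
gripper_width: 0.455
```

Run:
```python
from h import *
c=cap('wrist','w7');d=cap('side','d7');e=cap('scene','s7')
crop(d,180,215,120,80,6,'d7c');crop(c,180,40,170,150,4,'w7c')
from station import r
s=r.sense(); print(s['time_s'],s['tcp_pos'],s['wrist_force'],s['gripper_width'])
```

```text
16.675 [ 0.52250413 -0.13575989  0.05275918] [-0.7133568   0.05997446 -2.92511558] 0.4543742833684237
```

View pics/d7c.png

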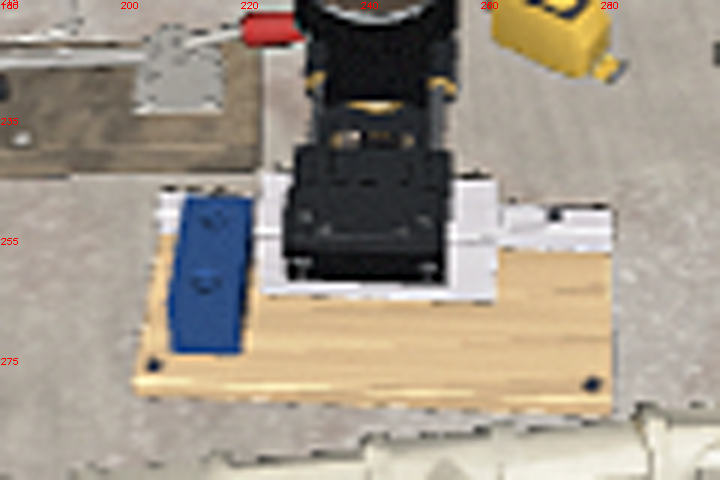

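View pics/w7.png

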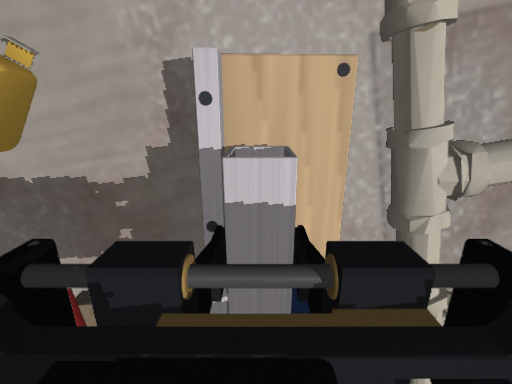

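View pics/s7.png

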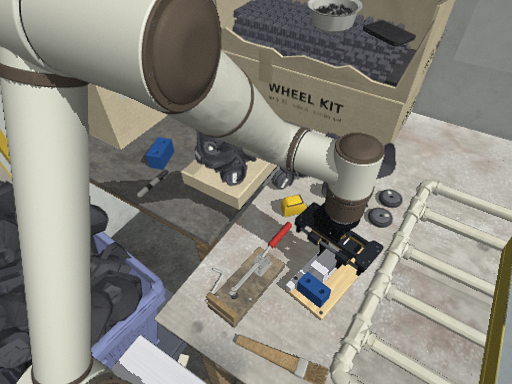

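Call:
servo_tool(slide=[[0,0,-0.08],[0,0,-0.07],[0,0,-0.04],[0,0,0]], twist=[[0,0,0],[0,0,0],[0,0,0],[0,0,0]], gripper=[1,1,1,1])

```text
time_s: 17.18
tcp_pos: [0.5219, -0.1357, 0.0404]
ee_rot: [[0.98, -0.197, -0.001], [-0.197, -0.98, -0.0], [-0.001, 0.0, -1.0]]
wrist_force: [-0.1, -0.1, -2.3]
gripper_width: 0.457
```

Call:
servo_tool(slide=[[0.007,0.033,0],[0.007,0.033,0],[0,0,0]], twist=[[0,0,0],[0,0,0],[0,0,0]], gripper=[1,1,1])

```text
time_s: 17.55
tcp_pos: [0.5231, -0.1316, 0.0409]
ee_rot: [[0.981, -0.196, 0.0], [-0.196, -0.981, 0.0], [0.0, -0.0, -1.0]]
wrist_force: [-0.7, 0.7, -1.8]
gripper_width: 0.456
```

Call:
servo_tool(slide=[[-0.025,0.005,0],[-0.025,0.005,0],[0,0,0]], twist=[[0,0,0],[0,0,0],[0,0,0]], gripper=[1,1,1])

```text
time_s: 17.92
tcp_pos: [0.5197, -0.1312, 0.0408]
ee_rot: [[0.98, -0.197, -0.0], [-0.197, -0.98, -0.0], [-0.0, 0.0, -1.0]]
wrist_force: [0.7, 0.2, -1.6]
gripper_width: 0.458
```

Call:
servo_tool(slide=[[-0.01,0.002,0],[-0.01,0.002,0],[0,0,0]], twist=[[0,0,0],[0,0,0],[0,0,0]], gripper=[1,1,1])

```text
time_s: 18.3
tcp_pos: [0.5186, -0.1309, 0.0408]
ee_rot: [[0.981, -0.197, -0.0], [-0.197, -0.981, 0.0], [-0.0, -0.0, -1.0]]
wrist_force: [-0.0, -0.3, -2.2]
gripper_width: 0.457
```

Call:
servo_tool(slide=[[-0.017,0.003,0],[0,0,0],[0,0,0]], twist=[[0,0,0],[0,0,0],[0,0,0]], gripper=[1,1,1])

```text
time_s: 18.68
tcp_pos: [0.5177, -0.1307, 0.0408]
ee_rot: [[0.981, -0.196, 0.0], [-0.196, -0.981, -0.0], [0.0, 0.0, -1.0]]
wrist_force: [0.5, -0.7, -1.1]
gripper_width: 0.459
```

Call:
servo_tool(slide=[[-0.017,0.003,0],[0,0,0],[0,0,0]], twist=[[0,0,0],[0,0,0],[0,0,0]], gripper=[1,1,1])

```text
time_s: 19.05
tcp_pos: [0.5167, -0.1305, 0.0408]
ee_rot: [[0.981, -0.196, 0.0], [-0.196, -0.981, 0.0], [0.0, -0.0, -1.0]]
wrist_force: [0.7, 0.7, -1.6]
gripper_width: 0.459
```

Run:
```python
from h import *
d=cap('side','d8');crop(d,180,215,120,80,6,'d8c')
```

```text
(no output)
```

View pics/d8c.png

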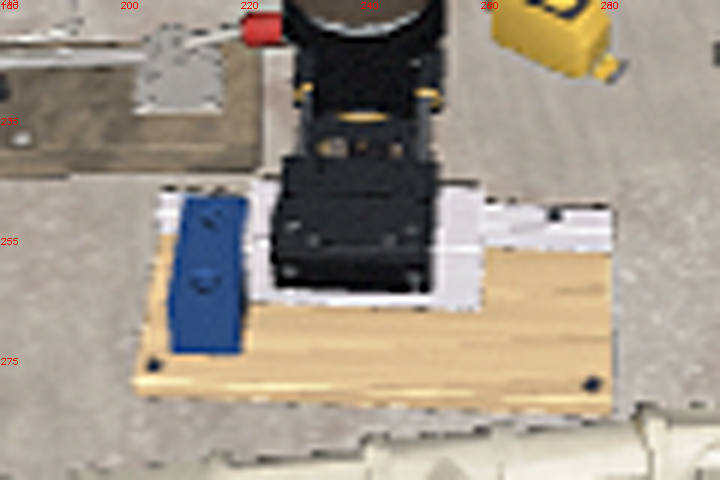

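Call:
servo_tool(slide=[[0.003,0.016,-0.01],[0.003,0.016,0],[0,0,0]], twist=[[0,0,0],[0,0,0],[0,0,0]], gripper=[1,1,1])

```text
time_s: 19.48
tcp_pos: [0.5171, -0.1286, 0.0401]
ee_rot: [[0.981, -0.196, 0.0], [-0.196, -0.981, 0.0], [0.0, -0.0, -1.0]]
wrist_force: [1.6, -1.3, -2.0]
gripper_width: 0.455
```

Call:
servo_tool(slide=[[0.003,0.016,-0.01],[0,0,0],[0,0,0]], twist=[[0,0,0],[0,0,0],[0,0,0]], gripper=[1,1,1])

```text
time_s: 19.85
tcp_pos: [0.5173, -0.128, 0.04]
ee_rot: [[0.98, -0.197, 0.0], [-0.197, -0.98, -0.0], [0.0, 0.0, -1.0]]
wrist_force: [-1.1, -2.6, 4.3]
gripper_width: 0.455
```

Call:
servo_tool(slide=[[0.002,0.008,-0.005],[0,0,0],[0,0,0]], twist=[[0,0,0],[0,0,0],[0,0,0]], gripper=[1,1,1])

```text
time_s: 20.23
tcp_pos: [0.5173, -0.1279, 0.04]
ee_rot: [[0.98, -0.197, 0.0], [-0.197, -0.98, -0.001], [0.0, 0.001, -1.0]]
wrist_force: [-2.2, -4.8, 6.2]
gripper_width: 0.457
```

Call:
servo_tool(slide=[[0.002,0.008,-0.005],[0,0,0],[0,0,0]], twist=[[0,0,0],[0,0,0],[0,0,0]], gripper=[1,1,1])

```text
time_s: 20.6
tcp_pos: [0.5173, -0.1279, 0.04]
ee_rot: [[0.98, -0.197, -0.0], [-0.197, -0.98, -0.001], [0.0, 0.001, -1.0]]
wrist_force: [-2.2, -6.2, 7.5]
gripper_width: 0.459
```

Call:
servo_tool(slide=[[0.003,0.016,-0.012],[0.003,0.016,-0.012],[0,0,0],[0,0,0]], twist=[[0,0,0],[0,0,0],[0,0,0],[0,0,0]], gripper=[1,1,1,1])

```text
time_s: 21.1
tcp_pos: [0.5173, -0.1276, 0.04]
ee_rot: [[0.98, -0.197, -0.001], [-0.197, -0.98, -0.003], [-0.0, 0.004, -1.0]]
wrist_force: [-5.9, -12.2, 16.3]
gripper_width: 0.455
```

Call:
servo_tool(slide=[[-0.005,0.02,-0.004],[0,0,0],[0,0,0],[0,0,0]], twist=[[0,0,0],[0,0,0],[0,0,0],[0,0,0]], gripper=[1,1,1,1])

```text
time_s: 21.6
tcp_pos: [0.5173, -0.1275, 0.04]
ee_rot: [[0.98, -0.197, -0.001], [-0.197, -0.98, -0.005], [0.0, 0.005, -1.0]]
wrist_force: [-4.5, -18.5, 15.9]
gripper_width: 0.457
```

Run:
```python
from h import *
c=cap('wrist','w9');d=cap('side','d9');e=cap('scene','s9')
crop(d,180,215,120,80,6,'d9c');crop(e,270,225,120,95,6,'s9c')
from station import r
s=r.sense(); print(s['time_s'],s['tcp_pos'],s['ee_rot'],s['wrist_force'],s['gripper_width'],s['joint_velocities'])
```

```text
21.75 [ 0.51723937 -0.12751992  0.03996474] [[ 9.80476972e-01 -1.96633059e-01 -5.89166348e-04]
 [-1.96633618e-01 -9.80465524e-01 -4.75148419e-03]
 [ 3.56641579e-04  4.77457075e-03 -9.99988538e-01]] [ -3.94612398 -17.25565919  16.5510634 ] 0.46068349364855404 [-0.08234281  0.08348705 -0.01596185 -0.01781704  0.04272045  0.06666178]
```

View pics/d9c.png

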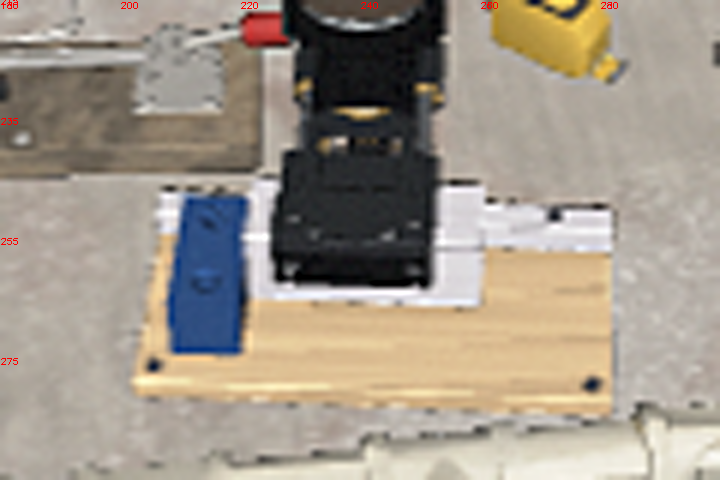

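View pics/s9c.png

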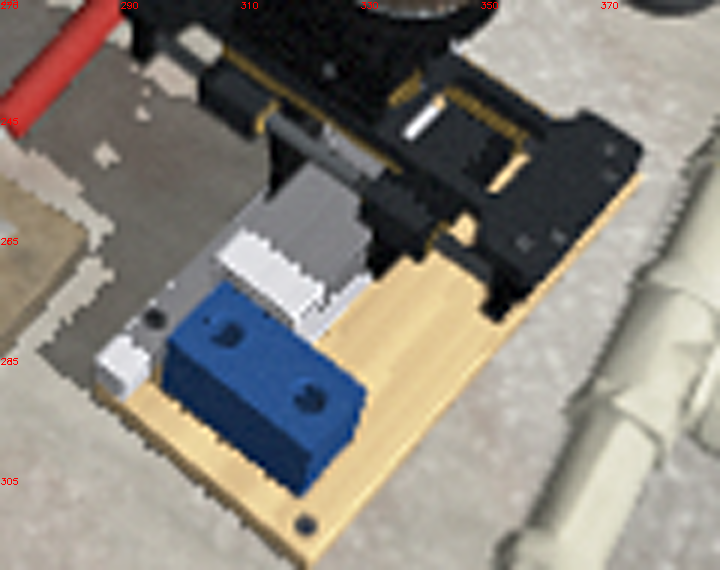

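View pics/w9.png

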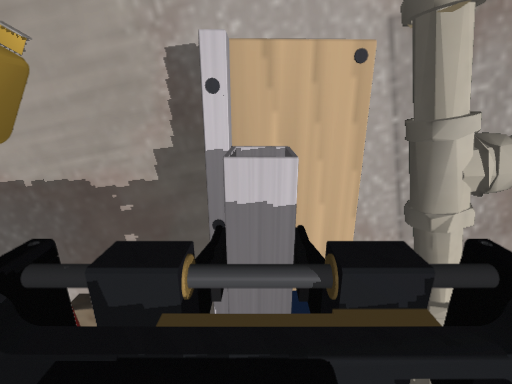

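Run:
```python
from fit import *
np.set_printoptions(precision=4,suppress=True)
d=pickle.load(open('d9.pkl','rb'));q=lambda l:[(180+x/6-.42,215+y/6-.42) for x,y in l]
ex=np.array([.1977,.9803,0]);ey=np.array([-.9803,.1977,0]);P=np.array([.4365,-.1335,0])
f=lambda u,z:[((X-P)@ex,(X-P)@ey) for X in onz(d,q(u),z)]
print('block top',np.array(f([(184,197),(248,198)],.054)),'bottom',np.array(f([(170,352),(242,353)],.014)))
print('tube top ends',np.array(f([(251,181),(484,186)],.064)),'bottom near',np.array(f([(250,300),(480,305)],.014)))
```

```text
block top [[ 0.0341  0.0175]
 [ 0.035  -0.0156]] bottom [[-0.0336  0.0184]
 [-0.0326 -0.0179]]
tube top ends [[ 0.0379 -0.0173]
 [ 0.0402 -0.1374]] bottom near [[ 0.0009 -0.0184]
 [ 0.0032 -0.1374]]
```

Run:
```python
from station import r
s=r.sense(); print(s['time_s'],s['tcp_pos'],s['wrist_force']); print(r.finish_job()); s=r.sense(); print(s['time_s'],s['tcp_pos'],s['wrist_force'],s['gripper_width'])
```

```text
21.75 [ 0.51723937 -0.12751992  0.03996474] [ -3.94612398 -17.25565919  16.5510634 ]
the job is handed in; nothing more can be done
None
the job is handed in; nothing more can be done
```

The job is handed in, at 21.75 s on the robot's clock. The smaller blue stop block is seated over both pins and released. The tube stands on its narrow side against the fence with one end at the stop, and the gripper still holds and presses it. No verdict is reported.

**Stop block:** It stopped at TCP z 0.0298, which is the table grasp height plus the bed's 14 mm, so it is fully down. After release, the side view put it over the pins to within about 1–2 mm.

**Tube:** The side view put its centre about 77.6 mm from the pins' mid point (allowed 73–84, touching at 78). Its bottom is on the bed, and the tool tilted about 0.005 rad under the push.

**Final push:** The wrist read about 17–18 N towards the fence and about 16.5 N upwards. That is only slightly under the suggested 18 N, and well above the required minimums.

**Checks that disagreed or are less certain:**
- The camera estimates of the pins' mid point differed by 1–4 mm between views. The largest difference was a rough bed-corner fit from the side camera. The insertion met no resistance until the block reached the bed.
- The wrist also read a few newtons sideways as the block seated, so it was probably rubbing a pin.
- The tube's contact with the stop was not felt as a clear force. It rests on the pictures, where any gap is under about 1–2 mm.
- I did not re-measure the bystanders at the end. They show no visible shift in the late pictures, and the path did not go near them.

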